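# Restock the scraper hook

### The job

One wide scraper hangs far forward on a hook of the counter display. First slide it along its hook, right back against the crossbar, to make room. Then lift the other wide scraper out of the delivery carton and hang it by the hole in its handle on the same hook, in front of the first; leave the other goods, the carton's knife and the things on the counter as they are.

Things in the scene. Friction and masses are not known exactly. Their poses are not given: they have to be found in the camera images.
- stand: fixed white counter display stand, may stand slightly turned. Origin: on the counter below the middle hook, under the crossbar's front face; x away from the robot, y along the crossbar, z up. Crossbar 350 long, 28 tall, centred 230 up; nothing higher than 250. Three equal steel wire hooks stick out towards -x at y = -120, 0 and +120. Base sheet 6 thick, x = -105 to 45; posts behind the crossbar.
- hook_root (a point): on stand: where the middle hook's axis meets the crossbar's front face, 230 mm up. Each hook: wire 6 mm thick, level and straight for 100 mm towards the stand's -x, then bent 30 degrees up for its last 13 mm.
- hook_tip (a point): on stand: end of the middle hook's axis, 113 mm in front of the crossbar, 237.5 mm up. The hooks at y = -120 and +120 end alike.
- hung_scraper: wide scraper already hanging on one of the three hooks (any), twin of scraper, same origin and axes (hole centre; x through the hole, parallel to the hook). Starts with its hole centre 50 to 85 mm in front of the crossbar, 224 mm up. Slides freely on the wire (under 1 N), swings a little. Fully back its hole centre is 7 mm in front of the crossbar.
- scraper: wide scraper to hang: wooden handle, steel blade, 167 mm long, 75 to 135 g; stands blade down in a carton slot, leaning at most 5 degrees, hole centre 155 up. Origin: centre of its hang hole; z up the handle, x through the hole, y across. Hole diameter 18, thickness 14. Handle end 34 wide (y), top 17 above the hole, flat sides to grip from 7 above to 20 below it. Front and back alike.
- scraper_foot (a point): middle of the blade's lower edge, 150 mm below the hole centre. Handle 26 mm wide from 40 to 86 mm below the hole; blade 2.5 mm thick, 23 mm wide at 90 below the hole, 75 mm wide from 130 below.
- carton: fixed cardboard carton 136 x 106 x 32 mm, solid but for three slots along its y: 4.5 mm wide (x), 80 mm long, 27 mm deep, at x = -42, 0 and +42. Origin: centre of its underside; z up. Tools stand in the two outer slots, the wide scraper in either; they lift straight out.
- knife: narrow putty knife standing in the carton's other outer slot, to be left there: same handle and length, but blade only 30 mm wide; its top is 172 mm above the counter. Origin: centre of its hang hole.
- hung_knife: narrow putty knife (30 mm blade, same handle) hanging on another hook, to be left alone. Origin: centre of its hang hole.
- hung_brush: flat paint brush (50 mm wide dark bristles, same handle) hanging on another hook, to be left alone. Origin: centre of its hang hole.
- stapler: black desk stapler 140 x 34 x 46 mm, loose on the counter. Origin: centre of its underside, x along it.
- calculator: grey desk calculator 145 x 100 x 20 mm, loose. Origin: centre of its underside.
- tape_dispenser: black tape dispenser 150 x 62 x 94 mm, loose. Origin: centre of its underside, x along it.
- pen_cup: grey cup with pens, 76 mm in diameter, 145 mm tall with the pens, loose. Origin: centre of its underside.
- bottle: brown glass bottle, 62 mm in diameter, 200 mm tall, loose. Origin: centre of its underside.
Not all that is in view belongs to the job. Leave any purple or turquoise look-alike of the scraper alone. Leave any green look-alike of the hung_scraper alone.

How it is judged:
By the outcome, as a careful person would: the job done as asked, in the order asked, and still so for the second after the job is handed in, with the robot touching nothing.
It also fails if it takes over 64 s, if anything falls off the work surface, if the arm or the gripper's body presses on something with over 40 N, if the wrist force passes 120 N, or if a joint passes its speed limit or range.

### The arm

A 6-joint arm with a two-finger parallel gripper is mounted at the origin on the work surface. World frame = base frame: x ahead of the robot, y to its left, z up, the work surface at z = 0. Lengths are in mm, angles in rad, forces in N, time in s.
With the tool pointing down it reaches from about 350 to 975 mm from the base axis. Payload 7.1 kg.
Tool frame: the origin (TCP) lies midway between the tips of the shut fingers; the grasp point (between the pads) lies 19 mm behind it; z points along the fingers, y is the line along which they close (so a half turn about z gives the same grasp; the last joint's range is limited). The gripper opens to 88 mm and grips with 3 to 60 N. Pads are 20 mm wide; open, the fingers measure 115 mm over their backs; the gripper's body (75 mm by 178 mm) begins 61 mm behind the grasp point.
Start: joints at [-1.365, 0.423, 1.63, -0, 1.089, -0.019], TCP at [139.339, -609.253, 189.675] pointing down, gripper open.
Joint ranges: [-3, 3], [-0.9, 2.11], [0.09, 2.58], [-1.31, 4.45], [0.11, 2.69], [-2.54, 2.54]. Speed limits (rad/s): [2.39, 2.39, 3.01, 3.14, 3.14, 3.14].

### API

Orientations are given as a rotation vector (axis times angle).
In Python, from workcell import get_obs, get_image, camera_params, close_job gives the robot as it stands.
- The arm moves only by the shell command python3 -m creep 'ROWS' [OPENING]. ROWS is a JSON object of lists of equal length, an entry for each row: "delta_pos": the shift along the tool's x, y, z in m, a list of three; "twist": the turn, a rotation vector about the tool's x, y, z in degrees, a list of three. A call has 1 to 20 rows; each row shifts and turns the commanded pose from where the row before left it, along the tool's axes as they then stand; what a row does not reach is not made up. A row lasts 1/12 s, in which the tool goes at most 41.7 mm and 7.16 degrees, less where a joint would pass 70% of its speed; a pose out of reach is approached as far as the arm can. A call with a gripper value outside its range is refused whole. OPENING is the opening, from 0 (shut) to 1 (fully open), set as the call begins (- or left out, the last holds). The fingers move at their own pace and stop on an object; the grip force is fixed at half the most. Time passes only in rows, so rows that do not move let the fingers close. It gives the time, the measured TCP pose, the force, the opening and the grip force at its end, in the units of the state.
- get_obs(): the state, without advancing time (a new reading comes with each control period).
- get_image(name): name is "scene" or "side" or "wrist"; returns (picture, depth): 400x640x3 uint8, red, green, blue; 400x640 float32, mm along the optical axis (not along the pixel's ray), 0 where there is no reading.
- camera_params(name): a dict with "camera_matrix" (3x3 intrinsics, pixels), "extrinsics" (4x4, takes a point from camera to world coordinates). Camera axes: x right, y down, z forward; pixel columns grow to the right and rows downward; lengths in mm; the calibration is good to about 2 mm. The wrist camera is an equidistant fisheye: a pixel r from the principal point sees the ray r / f radians off the axis. A picture is of the moment at which its call begins: read the wrist's pose just before it. camera_params takes no time and is no camera call; for the wrist camera it gives the pose at the moment of the call.
- close_job(): hands the job in; it is judged then, once.
The state is a dict: "t": time; "qpos": joint angles; "qvel": joint speeds; "joint_torque": joint torques, N m; "ee_pos": TCP position; "orientation": TCP orientation; "ft_force": force on the tool from outside, world axes, zero at the start; "moment": the same for the moment, N m; "width": finger opening in mm; "grasp_force": force on a finger pad.
Only numpy, scipy, OpenCV 4.12 (cv2) and the standard library are available. Lean on these libraries where they do the work, as an engineer would, in place of code of your own. Each camera call takes 0.05 s, during which the arm holds its last target. There are 200 camera calls.

## Working session

There is one attempt and no reset: what is moved stays moved. The work goes in short steps, Python scripts to look and compute and a shell command to move; the robot and the scene stay as the last step left them, time stands still between calls to the robot, and variables do not carry over. Pictures are saved under pics/ and viewed, at most 12 in all, crops included, and the job is handed in when it is done.

```bash
mkdir -p pics; ls
python3 - <<'E'
from workcell import *
import cv2,numpy as np
for n in ("scene","side"):
    im,d=get_image(n); cv2.imwrite(f"pics/{n}0.png",im[:,:,::-1]); np.savez(f"{n}0.npz",im=im,d=d)
    p=camera_params(n); print(n,np.round(p["camera_matrix"],1).tolist(),np.round(p["extrinsics"],3).tolist())
o=get_obs();print(o["t"],o["ee_pos"],o["orientation"],o["width"])
E
```

```text
pics
scene [[447.6, 0.0, 324.5], [0.0, 447.6, 199.4], [0.0, 0.0, 1.0]] [[0.739, 0.573, -0.354, 948.472], [0.674, -0.619, 0.403, -536.766], [0.012, -0.537, -0.844, 1199.213], [0.0, 0.0, 0.0, 1.0]]
side [[394.8, 0.0, 319.1], [0.0, 394.8, 196.4], [0.0, 0.0, 1.0]] [[-0.917, -0.307, 0.254, 165.175], [-0.398, 0.703, -0.589, 720.562], [0.002, -0.641, -0.767, 1168.192], [0.0, 0.0, 0.0, 1.0]]
0.1 [ 139.24623823 -608.75877163  188.98839173] [-3.12043708e+00 -3.52246151e-01  1.83203267e-04] 87.99218943958684
```

View pics/scene0.png

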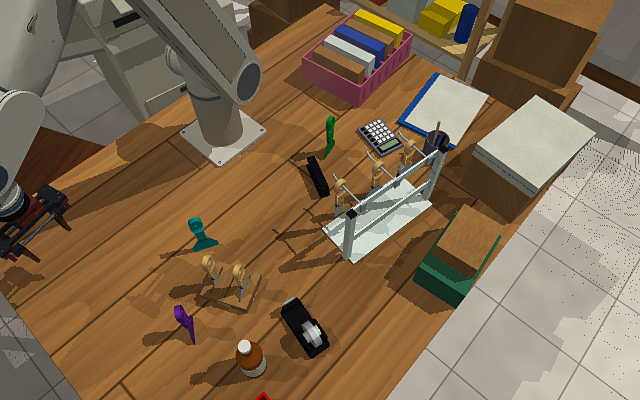

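View pics/side0.png

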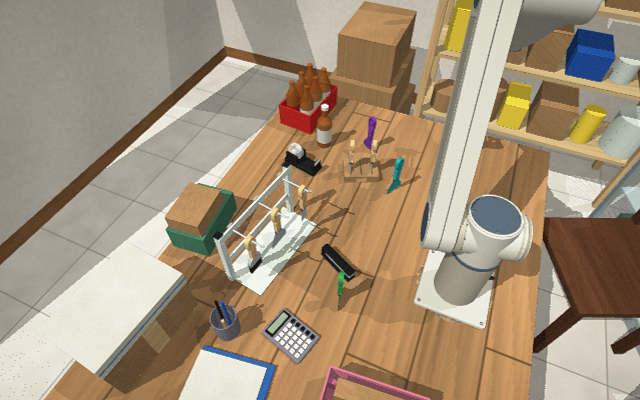

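Scene view: the carton is at about (230,288) with two wooden tools at (209,268) and (240,275). The stand is at about (385,210) with tools on its hooks at (340,185), (376,170) and (407,150). The look-alikes are turquoise (200,232), purple (185,322) and green (329,135). I'll enlarge the carton and the stand next.

Run:
```python
import cv2,numpy as np
def crop(n,x,y,w,h): 
    im=np.load(f"{n}0.npz")["im"][y:y+h,x:x+w,::-1]; return cv2.resize(im,(400,300),interpolation=cv2.INTER_CUBIC)
a=np.hstack([crop("scene",180,240,100,75),crop("scene",320,125,136,102)])
b=np.hstack([crop("side",330,125,80,60),crop("side",215,165,120,90)])
cv2.imwrite("pics/crops.png",np.vstack([a,b]))
```

```text
(no output)
```

View pics/crops.png

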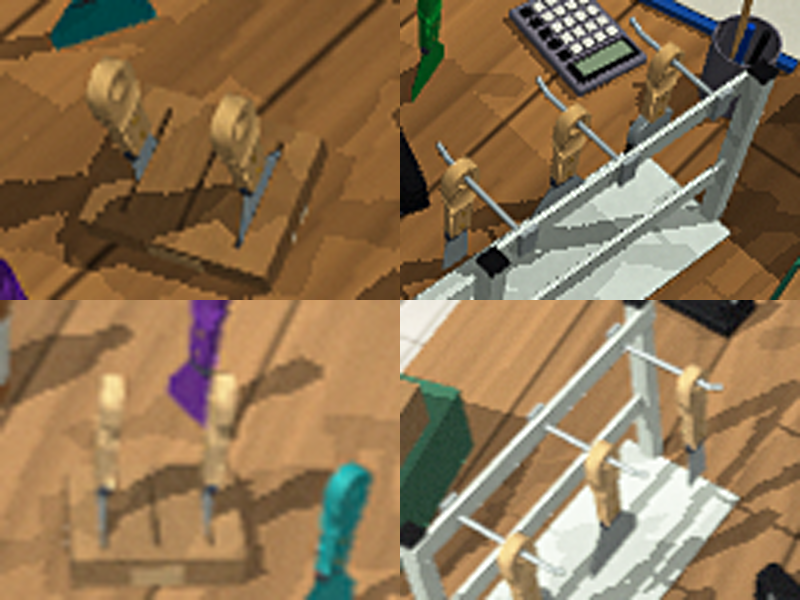

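Scraper candidates in the carton are the tools at scene (209,268) and (240,275). The crop shows the right-hand one's blade filling its slot, about 37 px of crop from (278,152) to (240,245), so it is wide. The left one's blade is narrow, so that is the knife. In the side view the scraper is therefore the left one, at about (352,145).
On the stand, the middle tool at side (275,220) has a wide light-grey blade, so it is the hung scraper. The one at (302,195) is narrow (knife), and the one at (252,245) has dark bristles (brush). Next I measure positions from depth.

```bash
cat > h.py <<'E'
import numpy as np,cv2
from workcell import *
def cloud(n,im,d,P=None):
    p=P or camera_params(n);K=p["camera_matrix"];E=np.array(p["extrinsics"])
    v,u=np.mgrid[:400,:640];X=np.stack([(u-K[0][2])/K[0][0]*d,(v-K[1][2])/K[1][1]*d,d,np.ones_like(d)],-1)
    W=(X@E.T)[...,:3]; W[d==0]=np.nan; return W
def masks(im):
    h=cv2.cvtColor(im,cv2.COLOR_RGB2HSV).astype(int)
    return h[...,0],h[...,1],h[...,2]
E
python3 - <<'E'
from h import *
for n in ("side","scene"):
    f=np.load(n+"0.npz");W=cloud(n,f["im"],f["d"]);H,S,V=masks(f["im"]);x,y,z=W[...,0],W[...,1],W[...,2]
    reg=np.zeros((400,640),bool)
    if n=="side": reg[165:300,215:330]=1
    else: reg[125:265,320:460]=1
    m=reg&(S<50)&(V>90)&(z>219)&(z<241)
    # crossbar: RANSAC line
    P=W[m][:,:2].astype(np.float32);vx=cv2.fitLine(P,cv2.DIST_HUBER,0,1,.01).ravel();
    for _ in range(5):
        nrm=np.array([-vx[1],vx[0]]);r=(P-vx[2:])@nrm;Q=P[abs(r-np.median(r))<10];vx=cv2.fitLine(Q,cv2.DIST_HUBER,0,1,.01).ravel()
    t=(Q-vx[2:])@vx[:2]; print(n,"bar",len(P),len(Q),vx,t.min(),t.max(),np.degrees(np.arctan2(vx[1],vx[0])),"ends",vx[2:]+vx[:2]*t.min(),vx[2:]+vx[:2]*t.max(),"res",np.percentile((Q-vx[2:])@np.array([-vx[1],vx[0]]),[2,25,50,75,98]))
    # sheet
    m=reg&(S<50)&(V>120)&(z>0)&(z<14);c=cv2.minAreaRect(W[m][:,:2].astype(np.float32));print("sheet",c)
    # wooden handles high up
    wood=(H>8)&(H<25)&(S>60)&(V>90)&(z>125)&(z<250)&(x<900)
    k,l,st,ce=cv2.connectedComponentsWithStats(wood.astype(np.uint8))
    for i in range(1,k):
        if st[i,4]>25:
            q=W[l==i];print("wood",ce[i].round(),st[i,4],q.mean(0).round(1),q.min(0).round(),q.max(0).round(), "top",q[q[:,2]>q[:,2].max()-12].mean(0).round(1))
    # carton top
    m=(abs(z-32)<4)&(H>5)&(H<25)
    reg=np.zeros((400,640),bool)
    if n=="side": reg[150:185,335:390]=1
    else: reg[250:315,190:270]=1
    print("carton",cv2.minAreaRect(W[m&reg][:,:2].astype(np.float32)))
E
```

```text
side bar 544 381 [1.5708815e-01 9.8758459e-01 6.3887042e+02 1.1652389e+02] -192.897 157.0049 80.962074 ends [608.5686  -73.97822] [663.53406 271.5795 ] res [-3.82842026 -0.82552147 -0.01073265  0.83659649  5.81775665]
sheet ((655.28076171875, 27.57244873046875), (482.541259765625, 271.64398193359375), 80.9632797241211)
wood [451.   2.] 31 [  389.4 -1710.6   141.3] [  374. -1730.   126.] [  406. -1695.   155.] top [  389.5 -1710.2   150.2]
wood [439.  21.] 215 [  393.3 -1352.9   188.7] [  374. -1394.   126.] [  416. -1333.   250.] top [  391.8 -1353.3   243.6]
wood [465.  14.] 33 [  277.2 -1424.5   215.3] [  257. -1437.   199.] [  304. -1410.   239.] top [  261.8 -1426.6   232.6]
wood [457.  22.] 76 [  309.6 -1424.6   170.5] [  273. -1436.   130.] [  344. -1409.   211.] top [  326.2 -1422.3   205.1]
wood [557.  39.] 665 [ -178.6 -1433.4   178.7] [ -238. -1533.   125.] [  -86. -1406.   224.] top [ -198.2 -1460.6   217.1]
wood [308.  86.] 1046 [ 789.1 -601.6  162.7] [ 724. -716.  125.] [ 864. -507.  212.] top [ 795.2 -616.2  205.9]
wood [324. 119.] 149 [ 645.8 -445.6  145.7] [ 621. -472
[... 1867 characters left out ...]
[542.  88. 139.] [585. 123. 244.] top [575.3 103.2 238.5]
wood [340. 191.] 217 [542.4 -13.1 204.1] [529. -26. 135.] [549.   6. 243.] top [539.7 -12.  237.7]
wood [465. 233.] 1817 [855.3 136.7 160.3] [803.  54. 154.] [900. 221. 167.] top [855.3 136.7 160.3]
wood [207. 262.] 161 [ 420.  -377.8  155.9] [ 407. -395.  126.] [ 430. -359.  176.] top [ 417.9 -377.9  169.5]
wood [238. 272.] 153 [ 496.  -342.9  156.1] [ 482. -359.  125.] [ 507. -323.  175.] top [ 493.6 -343.1  169.7]
wood [253. 356.] 236 [ 670.1 -455.7  137.4] [ 643. -484.  125.] [ 685. -430.  155.] top [ 666.9 -457.1  146.9]
carton ((454.2870178222656, -359.3552551269531), (137.87265014648438, 107.86859893798828), 24.416662216186523)
```

Measured:

| Item | Position |
|---|---|
| Stand yaw | about -9° |
| Hook root | (636, 99) |
| Hung scraper | 63 mm in front of the crossbar |
| Carton yaw | about 24.3° |
| Scraper top | (490, -339) |

I'll raise and turn the tool to the stand's yaw, then travel over to it.

```bash
python3 -m creep '{"delta_pos":[[0,0,-0.04],[0,0,-0.04],[0,0,-0.04],[0,0,-0.04]],"twist":[[0,0,5.5],[0,0,5.5],[0,0,5.5],[0,0,5.5]]}' 0.18
python3 -m creep '{"delta_pos":[[0.0135,-0.037,0],[0.0135,-0.037,0],[0.0135,-0.037,0],[0.0135,-0.037,0],[0.0135,-0.037,0],[0.0135,-0.037,0],[0.0135,-0.037,0],[0.0135,-0.037,0],[0.0135,-0.037,0],[0.0135,-0.037,0],[0.0135,-0.037,0],[0.0135,-0.037,0],[0.0135,-0.037,0],[0.0135,-0.037,0],[0.0135,-0.037,0],[0.0135,-0.037,0],[0.0135,-0.037,0],[0.0135,-0.037,0],[0.0135,-0.037,0],[0,0,0]],"twist":[[0,0,0],[0,0,0],[0,0,0],[0,0,0],[0,0,0],[0,0,0],[0,0,0],[0,0,0],[0,0,0],[0,0,0],[0,0,0],[0,0,0],[0,0,0],[0,0,0],[0,0,0],[0,0,0],[0,0,0],[0,0,0],[0,0,0],[0,0,0]]}'
python3 - <<'E'
from h import *
o=get_obs();p=camera_params("wrist");im,d=get_image("wrist");cv2.imwrite("pics/w1.png",im[:,:,::-1]);np.savez("w1.npz",im=im,d=d,K=p["camera_matrix"],E=p["extrinsics"])
print(o["t"],o["qpos"],o["ee_pos"],np.round(cv2.Rodrigues(np.array(o["orientation"]))[0],4),o["width"]);print(np.round(p["extrinsics"],3),p["camera_matrix"])
E
```

```text
t: 0.43
ee_pos: [139.2, -608.6, 350.9]
orientation: [-3.13, 0.257, 0.001]
ft_force: [1.0, -0.4, -0.2]
width: 64.6
grasp_force: 0.0
t: 2.1
ee_pos: [506.2, 49.2, 349.1]
orientation: [-3.13, 0.243, -0.0]
ft_force: [1.0, 0.1, 0.2]
width: 15.8
grasp_force: 0.0
2.1 [0.07231299 0.09234862 1.69820785 0.00185878 1.35063649 1.79740303] [506.17471502  49.22127676 349.11502117] [[ 9.881e-01 -1.541e-01  3.000e-04]
 [-1.541e-01 -9.881e-01  1.800e-03]
 [-0.000e+00 -1.900e-03 -1.000e+00]] 15.823974934053073
[[-1.53000e-01 -9.58000e-01 -2.42000e-01  5.71705e+02]
 [-9.88000e-01  1.48000e-01  4.00000e-02  3.81180e+01]
 [-3.00000e-03  2.46000e-01 -9.69000e-01  5.43658e+02]
 [ 0.00000e+00  0.00000e+00  0.00000e+00  1.00000e+00]] [[309.70691629   0.         319.6658988 ]
 [  0.         309.70691629 199.08457883]
 [  0.           0.           1.        ]]
```

View pics/w1.png

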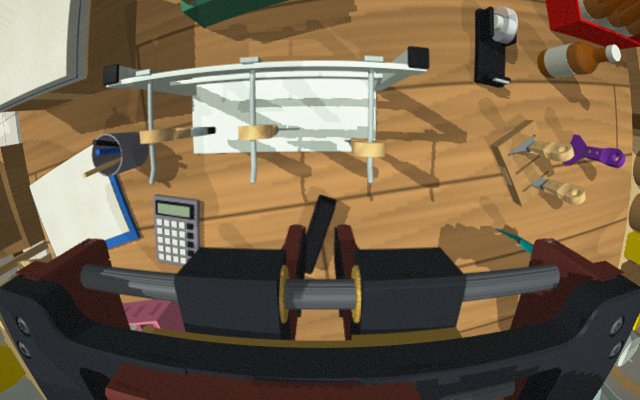

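The wrist view shows the three hooks. The middle one's tip is at (253,182), and the hung scraper's handle sits on it at (257,132). The brush, with dark bristles, is on the left hook (160,135) and the knife is on the right (367,149). I'll cast rays to get the hook positions and the hung scraper.

```bash
cat >> h.py <<'E'
def wray(u,v,K,E):
    d=np.array([u-K[0,2],v-K[1,2]],float);r=np.hypot(*d);th=r/K[0,0]
    c=np.array([*(d/r*np.sin(th)),np.cos(th)]);return E[:3,:3]@c,E[:3,3]
def onz(u,v,z,K,E):
    d,o=wray(u,v,K,E);return o+d*(z-o[2])/d[2]
root=np.array([636.,99.]);A=np.radians(-9);XS=np.array([np.cos(A),np.sin(A)]);YS=np.array([-XS[1],XS[0]])
def st(p): q=np.array(p)[:2]-root;return np.round([q@XS,q@YS],1)
E
python3 - <<'E'
from h import *
f=np.load("w1.npz");K,E,im=f["K"],f["E"],f["im"]
for u,v,z in ((253,183,237.5),(152,183,237.5),(370,183,237.5),(254,150,230),(254,100,230),(253.5,65,244)): 
    p=onz(u,v,z,K,E);print((u,v),p.round(1),st(p))
H,S,V=masks(im);w=((H>8)&(H<22)&(S>70)&(V>170)).astype(np.uint8);w[:115]=0;w[165:]=0;w[:,:135]=0;w[:,390:]=0
k,l,s,c=cv2.connectedComponentsWithStats(w)
for i in range(1,k):
    if s[i,4]>60:
        x,y,ww,h,a=s[i];print(s[i],[st(onz(*q,238,K,E)) for q in ((x,y+h/2),(x+ww,y+h/2),(x+ww/2,y),(x+ww/2,y+h))])
# yaw from hook lines: bright thin wire rows
g=cv2.cvtColor(im,cv2.COLOR_RGB2GRAY)
for v in (90,100,110,155,165,170): print(v,240+int(g[v,240:270].argmax()),g[v,245:263].tolist())
E
```

```text
(253, 183) [522.4 115.6 237.5] [-114.8   -1.3]
(152, 183) [542.2 233.4 237.5] [-113.7  118.1]
(370, 183) [504.   -2.3 237.5] [-114.5 -120.7]
(254, 150) [555.  109.8 230. ] [-81.7  -1.9]
(254, 100) [605.8 101.  230. ] [-30.1  -2.8]
(253.5, 65) [639.   93.3 244. ] [ 3.9 -5.1]
[377 115  13  16 186] [array([ -53.7, -126. ]), array([ -53.2, -139.2]), array([ -45.5, -132.5]), array([ -61.5, -132.8])]
[249 125  17  15 131] [array([-63.2,   1. ]), array([-63.6, -16.3]), array([-55.9,  -7.8]), array([-71. ,  -7.5])]
[239 126  12  14 131] [array([-63.4,  11.5]), array([-63.8,  -1. ]), array([-56.5,   5.1]), array([-70.6,   5.4])]
[140 130  17  14 203] [array([-61.3, 129.3]), array([-62.9, 106.4]), array([-54.4, 117.2]), array([-69.8, 118.2])]
[173 143  21  10 103] [array([-75.9,  86.8]), array([-77. ,  61.6]), array([-71.1,  73.7]), array([-81.8,  74.4])]
[346 142  44  23 464] [array([-84.8, -95.6]), array([ -83.9, -140.2]), array([ -72.9, -117.3]), array([ -96., -118.])]
[305 151  35  14 307] [array([-89.5, -55. ]), array([-89.3, -89.7]), array([-82.5, -72.3]), array([-96.5, -72.4])]
[204 153  47  12 482] [array([-88.9,  50.8]), array([-90. ,  -0.3]), array([-83.4,  24.4]), array([-95.8,  24.9])]
90 256 [234, 236, 234, 236, 214, 199, 199, 183, 151, 134, 186, 248, 247, 246, 247, 246, 246, 247]
100 240 [183, 157, 156, 154, 156, 185, 212, 187, 151, 122, 126, 146, 155, 154, 157, 153, 152, 155]
110 263 [151, 155, 156, 158, 169, 186, 198, 185, 153, 126, 157, 229, 233, 231, 232, 231, 230, 233]
155 252 [138, 140, 131, 112, 115, 128, 189, 209, 204, 180, 142, 102, 96, 96, 95, 103, 98, 98]
165 252 [131, 133, 133, 132, 133, 137, 184, 205, 204, 193, 157, 128, 130, 138, 135, 140, 137, 142]
170 252 [146, 146, 145, 147, 144, 150, 188, 203, 196, 176, 146, 127, 144, 153, 148, 150, 149, 154]
```

Wrist rays agree with depth to within 2 mm: hook at y_s≈-1, tip at -114, hung scraper hole at -63. I'll straddle the wire in front of it and push.

```bash
python3 -m creep '{"delta_pos":[[0.0165,-0.0343,0],[0.0165,-0.0343,0],[0,0,0.025],[0,0,0.03],[0,0,0],[0,0,0]],"twist":[[0,0,0],[0,0,0],[0,0,0],[0,0,0],[0,0,0],[0,0,0]]}' 0.18
python3 - <<'E'
from h import *
o=get_obs();print(o["t"],st(o["ee_pos"]),o["ee_pos"],o["width"],o["ft_force"])
E
```

```text
t: 2.65
ee_pos: [546.0, 105.6, 293.6]
orientation: [3.13, -0.251, -0.006]
ft_force: [-0.3, -0.8, 0.8]
width: 15.7
grasp_force: 0.0
2.65 [-89.9  -7.6] [546.00273199 105.58136467 293.55374444] 15.685674948611496 [-0.3344509 -0.8114646  0.7808827]
```

```bash
python3 -m creep '{"delta_pos":[[0.001,-0.0068,0],[0,0,0],[0,0,0.027],[0,0,0.027],[0,0,0.027],[0,0,0],[0,0,0]],"twist":[[0,0,0],[0,0,0],[0,0,0],[0,0,0],[0,0,0],[0,0,0],[0,0,0]]}'
python3 - <<'E'
from h import *
o=get_obs();print(o["t"],st(o["ee_pos"]),o["ee_pos"],o["width"],o["ft_force"])
E
```

```text
t: 3.23
ee_pos: [549.5, 113.1, 214.3]
orientation: [3.131, -0.25, -0.001]
ft_force: [0.6, -0.3, 0.7]
width: 15.5
grasp_force: 0.0
3.2333 [-87.6   0.4] [549.54244581 113.1052349  214.27576936] 15.500440872290852 [ 0.62519578 -0.27305113  0.65417402]
```

```bash
python3 -m creep '{"delta_pos":[[0.006,0.0003,0],[0.006,0.0002,0],[0.006,0.0002,0],[0.006,0,0],[0.006,0,0],[0.006,0,0],[0.006,0,0],[0.006,0,0],[0.006,0,0],[0.003,0,0],[0,0,0]],"twist":[[0,0,0],[0,0,0],[0,0,0],[0,0,0],[0,0,0],[0,0,0],[0,0,0],[0,0,0],[0,0,0],[0,0,0],[0,0,0]]}'
python3 - <<'E'
from h import *
o=get_obs();print(o["t"],st(o["ee_pos"]),o["ee_pos"],o["width"],o["ft_force"])
E
```

```text
t: 4.15
ee_pos: [606.4, 103.4, 213.5]
orientation: [3.132, -0.25, 0.0]
ft_force: [-0.0, -0.0, -0.7]
width: 15.1
grasp_force: 0.0
4.15 [-30.   -0.3] [606.37104389 103.41754142 213.50068344] 15.14344103700861 [-0.00863576 -0.00409205 -0.73223247]
```

```bash
python3 -m creep '{"delta_pos":[[0.002,0,0],[0.002,0,0],[0.001,0,0],[0,0,0]],"twist":[[0,0,0],[0,0,0],[0,0,0],[0,0,0]]}'
python3 - <<'E'
from h import *
o=get_obs();print(st(o["ee_pos"]))
for n in ("side","wrist"):
    p=camera_params(n);im,d=get_image(n);np.savez(n+"2.npz",im=im,K=p["camera_matrix"],E=p["extrinsics"],d=d)
    c=im[165:255,215:335] if n=="side" else im[40:220,140:380]
    cv2.imwrite(f"pics/{n}2.png",cv2.resize(c,(400,300),interpolation=cv2.INTER_CUBIC)[:,:,::-1])
cv2.imwrite("pics/two2.png",np.hstack([cv2.imread("pics/side2.png"),cv2.imread("pics/wrist2.png")]))
E
```

```text
t: 4.48
ee_pos: [610.7, 102.8, 213.7]
orientation: [-3.132, 0.25, -0.0]
ft_force: [-1.0, -0.9, -0.0]
width: 15.7
grasp_force: 0.0
[-25.5  -0.2]
```

View pics/two2.png

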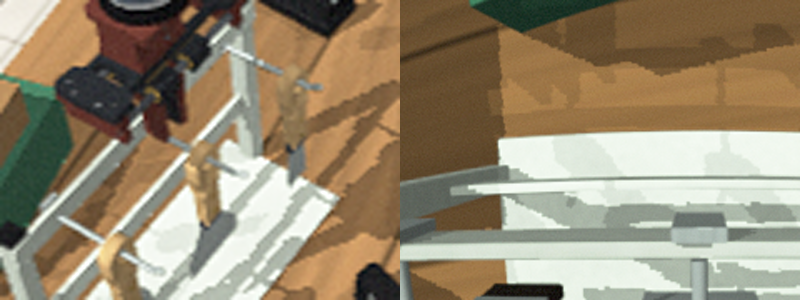

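The side crop shows the middle tool at crop (203,160), apparently unmoved, with the fingers at (165,115) near the bar. I need to check this with numbers.

Run:
```python
from h import *
im,d=get_image("scene");np.savez("scene2.npz",im=im,d=d)
for n in ("side","scene"):
    f=np.load(n+"2.npz");W=cloud(n,f["im"],f["d"]);H,S,V=masks(f["im"]);x,y,z=W[...,0],W[...,1],W[...,2]
    wood=(H>8)&(H<25)&(S>60)&(V>90)&(z>125)&(z<250)&(x<640)&(x>500)&(y>-60)&(y<280)
    k,l,s,ce=cv2.connectedComponentsWithStats(wood.astype(np.uint8))
    for i in range(1,k):
        if s[i,4]>15: q=W[l==i];print(n,ce[i].round(),s[i,4],q.mean(0).round(1),st(q.mean(0)),q.min(0).round(),q.max(0).round())
c=np.load("scene2.npz")["im"][100:235,310:490]
cv2.imwrite("pics/s2.png",cv2.resize(c,(800,600),interpolation=cv2.INTER_CUBIC)[:,:,::-1])
```

```text
side [303. 196.] 182 [534.   -1.9 201.1] [ -84.9 -115.6] [527. -23. 142.] [547.  12. 246.]
side [276. 219.] 189 [569.8 113.7 202. ] [-67.7   4.2] [563.  94. 138.] [585. 126. 244.]
side [251. 246.] 198 [590.  231.1 204.2] [-66.1 123.3] [583. 212. 142.] [607. 244. 244.]
scene [408. 158.] 82 [601.  222.  173.8] [-53.8 116. ] [587. 210. 135.] [614. 242. 232.]
scene [376. 179.] 112 [578.3 100.8 175.5] [-57.2  -7.2] [568.  87. 142.] [585. 121. 218.]
scene [339. 190.] 181 [541.5 -14.7 208.5] [ -75.6 -127.1] [530. -27. 142.] [548.   6. 243.]
```

View pics/s2.png

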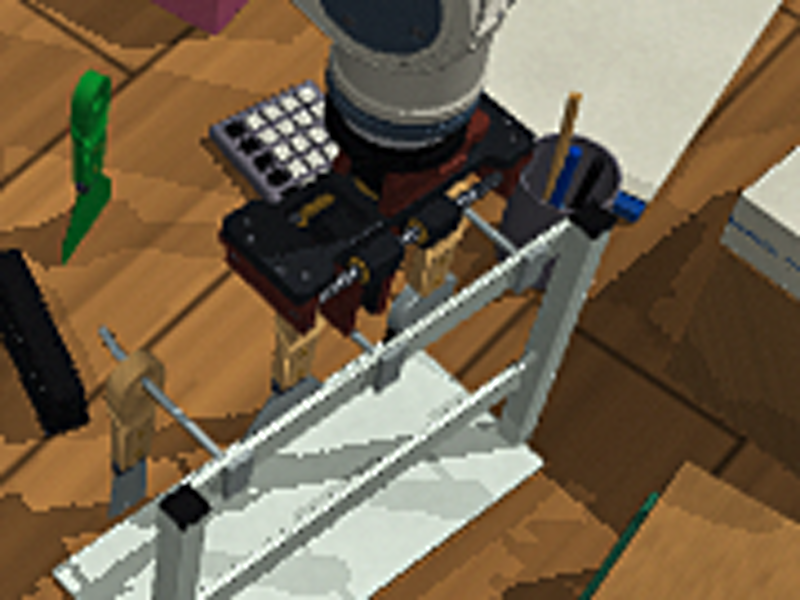

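Run:
```python
from h import *
o=get_obs();P=np.array(o["ee_pos"]);print(P,st(P))
for n in("scene","side"):
    p=camera_params(n);K=np.array(p["camera_matrix"]);Ei=np.linalg.inv(np.array(p["extrinsics"]))
    f=np.load(n+"2.npz");W=cloud(n,f["im"],f["d"])
    for q in (P,P+[0,0,60],[573.4,108,241],[573.4,108,224]):
        c=Ei@np.append(q,1);u=K@c[:3]/c[2];print(n,np.round(q),u[:2].round(1))
    # non-wood points near the gripper fingers lowest
    H,S,V=masks(f["im"]);b=int;x,y,z=W[...,0],W[...,1],W[...,2]
    m=(((H<8)|(H>170))&(S>90)&(V<140))&(abs(x-610)<60)&(abs(y-103)<60)&(z>195)&(z<300)
    q=W[m];print(len(q));
    for a in range(200,300,10):
        s=q[(q[:,2]>=a)&(q[:,2]<a+10)]
        if len(s)>2: print(a,len(s),s.min(0).round(),s.max(0).round())
```

```text
[610.54062886 102.75893458 213.70495585] [-25.7  -0.3]
scene [611. 103. 214.] [387.1 176.8]
scene [611. 103. 274.] [390.2 163.4]
scene [573. 108. 241.] [378.8 162.1]
scene [573. 108. 224.] [378.  165.9]
78
250 19 [598.  82. 254.] [625. 113. 260.]
260 23 [605.  81. 260.] [624. 118. 270.]
270 14 [608.  81. 272.] [625. 116. 279.]
280 13 [612.  80. 280.] [625. 112. 289.]
290 9 [614.  79. 290.] [622.  87. 298.]
side [611. 103. 214.] [265.4 209.7]
side [611. 103. 274.] [263.3 197.2]
side [573. 108. 241.] [274.7 209.3]
side [573. 108. 224.] [275.1 212.8]
66
250 9 [595.  94. 251.] [619. 120. 258.]
260 21 [596.  92. 260.] [623. 123. 269.]
270 13 [597.  90. 271.] [621. 120. 280.]
280 10 [597.  91. 281.] [615. 122. 290.]
290 13 [594.  91. 290.] [614. 125. 299.]
```

Run:
```python
from h import *
for n,cs,r in (("scene",(383,385,387,389,391,393),range(164,184)),("side",(259,261,263,265,267,269,271),range(196,216))):
    f=np.load(n+"2.npz");W=cloud(n,f["im"],f["d"])
    for v in r: print(n,v,[(*st(W[v,c]).astype(int),int(W[v,c,2]),*(f["im"][v,c]//10)) for c in cs])
```

```text
scene 164 [(np.int64(8), np.int64(-72), 365, np.uint8(1), np.uint8(1), np.uint8(1)), (np.int64(1), np.int64(-55), 344, np.uint8(11), np.uint8(12), np.uint8(12)), (np.int64(3), np.int64(-51), 343, np.uint8(3), np.uint8(3), np.uint8(4)), (np.int64(-13), np.int64(-20), 300, np.uint8(3), np.uint8(1), np.uint8(0)), (np.int64(-12), np.int64(-14), 296, np.uint8(2), np.uint8(1), np.uint8(1)), (np.int64(9), np.int64(-35), 335, np.uint8(1), np.uint8(1), np.uint8(1))]
scene 165 [(np.int64(0), np.int64(-61), 344, np.uint8(9), np.uint8(9), np.uint8(9)), (np.int64(2), np.int64(-56), 342, np.uint8(8), np.uint8(8), np.uint8(9)), (np.int64(-18), np.int64(-21), 291, np.uint8(3), np.uint8(0), np.uint8(0)), (np.int64(-14), np.int64(-18), 293, np.uint8(4), np.uint8(1), np.uint8(1)), (np.int64(-13), np.int64(-11), 288, np.uint8(3), np.uint8(1), np.uint8(1)), (np.int64(-20), np.int64(6), 267, np.uint8(1), np.uint8(1), np.uint8(1))]
scene 166 [(np.int64(1), np.int64(-62), 343, np.uint8(8), np.uint8(9), np.uint8(9)), (np.int64(-25), np.int64(-19), 278, np.uint8(2), np.uint8(1), np.uint8(1)), (np.int64(-19), 
[... 187 characters left out ...]
int8(1), np.uint8(1)), (np.int64(-19), np.int64(6), 263, np.uint8(0), np.uint8(1), np.uint8(1))]
scene 167 [(np.int64(4), np.int64(-65), 344, np.uint8(4), np.uint8(3), np.uint8(3)), (np.int64(-25), np.int64(-18), 273, np.uint8(4), np.uint8(1), np.uint8(1)), (np.int64(-18), np.int64(-20), 283, np.uint8(4), np.uint8(1), np.uint8(1)), (np.int64(-12), np.int64(-19), 287, np.uint8(4), np.uint8(1), np.uint8(1)), (np.int64(-24), np.int64(5), 254, np.uint8(1), np.uint8(1), np.uint8(1)), (np.int64(-19), np.int64(6), 259, np.uint8(0), np.uint8(0), np.uint8(0))]<stdin>:4: RuntimeWarning: invalid value encountered in cast
Traceback (most recent call last):
ValueError: cannot convert float NaN to integer
```

Run:
```python
from h import *
for n in("scene","side"):
    f=np.load(n+"2.npz");W=cloud(n,f["im"],f["d"]);H,S,V=masks(f["im"])
    q=np.nan_to_num((W[...,:2]-root),nan=9e3);xs=q@XS;ys=q@YS
    m=(xs>-110)&(xs<-5)&(abs(ys)<30)&(W[...,2]>195)&(W[...,2]<262)
    for v,u in np.argwhere(m)[::1]:
        print(n[:2],u,v,"%.0f %.0f %.0f"%(xs[v,u],ys[v,u],W[v,u,2]),f["im"][v,u].tolist(),end=" | ")
    print()
```

```text
sc 391 166 -27 7 255 [19, 14, 15] | sc 392 166 -22 5 261 [8, 10, 12] | sc 397 166 -15 16 260 [74, 37, 26] | sc 391 167 -25 5 255 [15, 12, 14] | sc 392 167 -24 8 253 [6, 9, 8] | sc 393 167 -19 6 260 [6, 8, 9] | sc 394 167 -17 8 260 [5, 7, 12] | sc 395 167 -15 9 262 [37, 17, 17] | sc 396 167 -14 12 260 [43, 13, 13] | sc 382 168 -35 -18 258 [30, 19, 19] | sc 391 168 -24 6 251 [25, 20, 15] | sc 392 168 -20 4 257 [0, 4, 8] | sc 393 168 -19 8 254 [6, 7, 12] | sc 394 168 -16 8 257 [11, 12, 12] | sc 395 168 -13 8 260 [47, 16, 14] | sc 396 168 -13 12 256 [42, 9, 9] | sc 381 169 -56 5 212 [72, 51, 37] | sc 382 169 -35 -17 254 [38, 13, 10] | sc 383 169 -31 -18 258 [40, 15, 13] | sc 392 169 -21 6 249 [21, 17, 13] | sc 393 169 -17 5 254 [0, 0, 9] | sc 394 169 -16 8 253 [10, 8, 12] | sc 395 169 -14 10 254 [43, 14, 14] | sc 396 169 -15 16 247 [71, 33, 20] | sc 372 170 -69 -16 212 [74, 50, 31] | sc 381 170 -56 6 207 [120, 90, 54] | sc 382 170 -33 -19 252 [47, 23, 14] | sc 383 170 -29 -20 258 [33, 8, 9] | sc 384 170 -27 -18 258 [39, 16, 13] | sc 385 170 -24 -18 261 [44, 21, 18] | sc 393 170 -16 5 251
[... 9374 characters left out ...]
| si 274 219 -70 15 216 [173, 144, 99] | si 275 219 -70 11 211 [128, 105, 74] | si 276 219 -72 8 209 [126, 103, 73] | si 277 219 -70 2 201 [146, 124, 85] | si 272 220 -63 17 208 [174, 143, 98] | si 273 220 -62 12 201 [165, 137, 96] | si 274 220 -69 15 210 [164, 134, 91] | si 275 220 -73 14 212 [130, 110, 77] | si 276 220 -73 10 207 [128, 103, 72] | si 277 220 -72 5 201 [138, 114, 80] | si 272 221 -59 14 196 [207, 170, 119] | si 273 221 -66 16 203 [161, 131, 90] | si 274 221 -67 14 202 [136, 111, 76] | si 275 221 -70 12 202 [131, 109, 76] | si 276 221 -71 8 198 [134, 108, 78] | si 274 222 -68 15 199 [170, 140, 96] | si 275 222 -72 14 201 [161, 135, 91] | si 276 222 -72 10 196 [157, 130, 92] |
```

Both cameras show the finger ends at z≈249, although the reported TCP z is 214. The fingers passed over the scraper, so nothing has moved. I'll check whether the same offset existed at the start.

Run:
```python
from h import *
for n in("scene","side"):
    f=np.load(n+"0.npz");W=cloud(n,f["im"],f["d"])
    q=W.reshape(-1,3);q=q[~np.isnan(q[:,0])];m=(np.hypot(q[:,0]-139,q[:,1]+609)<90)&(q[:,2]>120)&(q[:,2]<330)
    z=q[m];print(n,len(z),np.histogram(z[:,2],range(120,340,10))[0], z[z[:,2]<z[:,2].min()+12].mean(0) if len(z) else 0)
# wrist: finger tips in own view with depth
f=np.load("w1.npz");K,E,d,im=f["K"],f["E"],f["d"],f["im"]
for u in (285,290,295,300,345,350,355):
  for v in (228,234,240,250,265):
    r,o=wray(u,v,K,E);c=E[:3,:3].T@r;p=o+r*d[v,u]/c[2];print((u,v),p.round(0),d[v,u].round(),im[v,u],end=";")
  print()
```

```text
scene 900 [  0   0   0   0   0   0   0   0   0   0  22  27  29  37  38  35  17   7
  42 250 396] [ 147.97797889 -605.49198757  227.46019076]
side 0 [0 0 0 0 0 0 0 0 0 0 0 0 0 0 0 0 0 0 0 0 0] 0
(285, 228) [391. 133.   1.] 574.0 [191 145  86];(285, 234) [379. 135.   1.] 576.0 [198 148  89];(285, 240) [520.  63. 405.] 148.0 [109  74  46];(285, 250) [520.  62. 419.] 135.0 [43 29 27];(285, 265) [539.  52. 474.] 76.0 [72 61 33];
(290, 228) [519.  63. 387.] 165.0 [69 36 28];(290, 234) [519.  62. 395.] 158.0 [71 31 30];(290, 240) [519.  61. 405.] 148.0 [70 40 30];(290, 250) [519.  60. 418.] 135.0 [73 40 34];(290, 265) [519.  59. 433.] 121.0 [59 30 26];
(295, 228) [519.  60. 388.] 164.0 [69 38 30];(295, 234) [518.  60. 396.] 157.0 [70 36 33];(295, 240) [519.  59. 404.] 149.0 [70 33 24];(295, 250) [519.  58. 418.] 136.0 [65 36 26];(295, 265) [519.  57. 432.] 121.0 [63 37 32];
(300, 228) [518.  58. 387.] 166.0 [72 40 36];(300, 234) [518.  57. 395.] 158.0 [73 40 38];(300, 240) [518.  56. 404.] 149.0 [47 26 20];(300, 250) [517.  56. 415.] 139.0 [29 26 27];(300, 265) [517.  55. 430.] 125.0 [22 18 24];
(345, 228) [515.  34. 388.] 165.0 [70 36 30];(345, 234) [515.  34. 396.] 157.0 [72 40 32];(345, 240) [515.  35. 405.] 148.0 [56 24 20];(345, 250) [516.  36. 418.] 136.0 [52 25 20];(345, 265) [516.  37. 434.] 120.0 [57 28 23];
(350, 228) [514.  31. 387.] 166.0 [76 42 31];(350, 234) [514.  32. 396.] 156.0 [71 36 32];(350, 240) [515.  33. 405.] 148.0 [61 30 28];(350, 250) [515.  34. 417.] 136.0 [57 29 26];(350, 265) [516.  35. 433.] 120.0 [55 27 26];
(355, 228) [371.   4.   1.] 573.0 [180 136  84];(355, 234) [359.   5.   0.] 577.0 [174 131  78];(355, 240) [347.   7.   0.] 580.0 [178 135  81];(355, 250) [537.  34. 468.] 82.0 [37 31 35];(355, 265) [536.  35. 473.] 77.0 [91 75 34];
```

The offset is systematic: the real fingertips sit about 35 mm behind the reported TCP, both at the start and in the wrist depth. I'll allow for that. Back off over the handle, go down 35 mm in front of it, and push again.

```bash
python3 -m creep '{"delta_pos":[[-0.02,0,-0.003],[-0.022,0.0002,0],[-0.022,0,0],[0,0,0],[0,0,0.013],[0,0,0.013],[0,0,0.012],[0,0,0]],"twist":[[0,0,0],[0,0,0],[0,0,0],[0,0,0],[0,0,0],[0,0,0],[0,0,0],[0,0,0]]}'
python3 - <<'E'
from h import *
o=get_obs();print(o["t"],st(o["ee_pos"]),o["ee_pos"],o["width"],o["ft_force"])
E
```

```text
t: 5.3
ee_pos: [546.2, 112.4, 176.4]
orientation: [3.131, -0.25, -0.006]
ft_force: [-1.1, -0.4, -0.9]
width: 16.0
grasp_force: 0.0
5.3 [-90.8  -0.8] [546.23029767 112.38125759 176.39618293] 16.010988671877485 [-1.07270311 -0.39634271 -0.93455011]
```

```bash
python3 -m creep '{"delta_pos":[[0.005,0,0],[0.005,0,0],[0.005,0,0],[0.005,0,0],[0.005,0,0],[0.005,0,0],[0.005,0,0],[0.005,0,0],[0.005,0,0],[0.005,0,0],[0.003,0,0],[0.003,0,0],[0.002,0,0],[0,0,0]],"twist":[[0,0,0],[0,0,0],[0,0,0],[0,0,0],[0,0,0],[0,0,0],[0,0,0],[0,0,0],[0,0,0],[0,0,0],[0,0,0],[0,0,0],[0,0,0],[0,0,0]]}'
python3 - <<'E'
from h import *
o=get_obs();print(o["t"],st(o["ee_pos"]),o["ft_force"])
im,d=get_image("side");W=cloud("side",im,d);H,S,V=masks(im)
q=np.nan_to_num(W[...,:2]-root,nan=9e3);xs=q@XS;ys=q@YS
m=(H>8)&(H<25)&(S>60)&(V>90)&(W[...,2]>145)&(W[...,2]<245)&(abs(ys)<40)&(xs<0)&(xs>-110)
print(m.sum(),np.percentile(xs[m],[5,50,95]),np.percentile(ys[m],[5,50,95]),np.percentile(W[m][:,2],[2,98]))
E
```

```text
t: 6.47
ee_pos: [605.2, 103.4, 178.6]
orientation: [-3.132, 0.25, -0.001]
ft_force: [-1.0, -0.1, 0.4]
width: 15.7
grasp_force: 0.0
6.4667 [-31.2  -0.5] [-0.95401427 -0.054512    0.38510011]
93 [-42.89272143 -20.25843538  -9.28038689] [-13.42352448   9.4806078   15.5753133 ] [148.50295914 238.38411644]
```

```bash
python3 -m creep '{"delta_pos":[[0.0015,0,0],[0.0015,0,0],[0,0,0]],"twist":[[0,0,0],[0,0,0],[0,0,0]]}'; python3 -m creep '{"delta_pos":[[0.0015,0,0],[0.0015,0,0],[0,0,0]],"twist":[[0,0,0],[0,0,0],[0,0,0]]}'; python3 -m creep '{"delta_pos":[[0.001,0,0],[0.001,0,0],[0,0,0]],"twist":[[0,0,0],[0,0,0],[0,0,0]]}'
```

```text
t: 6.77
ee_pos: [607.9, 103.0, 178.7]
orientation: [-3.132, 0.25, -0.0]
ft_force: [0.3, 0.2, -0.3]
width: 15.7
grasp_force: 0.0
t: 7.02
ee_pos: [610.9, 102.5, 178.7]
orientation: [-3.132, 0.25, -0.001]
ft_force: [0.1, 0.4, -0.0]
width: 15.8
grasp_force: 0.0
t: 7.27
ee_pos: [612.4, 102.2, 178.7]
orientation: [3.132, -0.25, -0.001]
ft_force: [-2.2, 0.7, 0.9]
width: 15.7
grasp_force: 1.1
```

```bash
python3 -m creep '{"delta_pos":[[0.001,0,0],[0.0005,0,0],[0,0,0]],"twist":[[0,0,0],[0,0,0],[0,0,0]]}'
python3 - <<'E'
from h import *
o=get_obs();print(o["t"],st(o["ee_pos"]),o["ft_force"])
for n in ("side","scene"):
    im,d=get_image(n);W=cloud(n,im,d);H,S,V=masks(im)
    q=np.nan_to_num(W[...,:2]-root,nan=9e3);xs=q@XS;ys=q@YS
    m=(H>8)&(H<25)&(S>60)&(V>90)&(W[...,2]>145)&(W[...,2]<245)&(abs(ys)<40)&(xs<15)&(xs>-110)
    print(n,m.sum(),np.percentile(xs[m],[5,50,95]).round(1),np.percentile(ys[m],[5,50,95]).round(1),[(int(a),xs[m&(abs(W[...,2]-a)<8)].mean().round(1)) for a in range(150,245,15)])
E
```

```text
t: 7.52
ee_pos: [612.3, 102.2, 178.6]
orientation: [3.132, -0.25, -0.006]
ft_force: [-8.2, 1.1, 5.9]
width: 15.7
grasp_force: 4.0
7.5167 [-23.9  -0.6] [-8.15990458  1.0858954   5.88222014]
side 104 [-37.1 -13.4  -3.2] [-15.4  10.   15.5] [(150, np.float64(-11.8)), (165, np.float64(-11.9)), (180, np.float64(-12.3)), (195, np.float64(-10.5)), (210, np.float64(-12.5)), (225, np.float64(-25.0)), (240, np.float64(-30.0))]
scene 123 [-10.7  -0.2   3.8] [-17.7  -8.    8. ] [(150, np.float64(0.9)), (165, np.float64(0.6)), (180, np.float64(1.0)), (195, np.float64(2.0)), (210, np.float64(-11.4)), (225, np.float64(-0.5)), (240, np.float64(-8.2))]
```

Force reached 8 N with no further motion, and the fingers are at the expected spot, so the hung scraper is fully back. Retreat, rise, travel to the carton and turn.

```bash
python3 -m creep '{"delta_pos":[[-0.01,0,0],[-0.025,0,0],[-0.031,0,0],[0,0,0],[0,0,-0.03],[0,0,-0.03],[0,0,-0.035],[0,0,0]],"twist":[[0,0,0],[0,0,0],[0,0,0],[0,0,0],[0,0,0],[0,0,0],[0,0,0],[0,0,0]]}'
python3 -m creep '{"delta_pos":[[0.001,0.035,0],[0.001,0.035,0],[0.001,0.035,0],[0.001,0.035,0],[0.001,0.035,0],[0.001,0.035,0],[0.001,0.035,0],[0.001,0.035,0],[0.001,0.035,0],[0.001,0.035,0],[0.001,0.035,0],[0.001,0.035,0],[0.001,0.035,0],[0,0,0],[0,0,0],[0,0,0],[0,0,0],[0,0,0],[0,0,0],[0,0,0]],"twist":[[0,0,0],[0,0,0],[0,0,0],[0,0,0],[0,0,0],[0,0,0],[0,0,0],[0,0,0],[0,0,0],[0,0,0],[0,0,0],[0,0,0],[0,0,0],[0,0,-5.6],[0,0,-5.6],[0,0,-5.6],[0,0,-5.6],[0,0,-5.6],[0,0,-5.4],[0,0,0]]}' 0.8
python3 - <<'E'
from h import *
o=get_obs();p=camera_params("wrist");K,E=np.array(p["camera_matrix"]),np.array(p["extrinsics"])
im,d=get_image("wrist");np.savez("w3.npz",im=im,d=d,K=K,E=E)
R=cv2.Rodrigues(np.array(o["orientation"]))[0];print(o["t"],o["ee_pos"],o["qpos"],o["width"],np.degrees(np.arctan2(R[1,0],R[0,0])))
s,_=get_image("side");a=cv2.resize(s[165:255,215:335],(400,300),interpolation=cv2.INTER_CUBIC);b=cv2.resize(im,(400,250))
b=np.vstack([b,np.zeros((50,400,3),np.uint8)]);cv2.imwrite("pics/v3.png",np.hstack([a,b])[:,:,::-1])
E
```

```text
t: 8.28
ee_pos: [553.0, 113.2, 280.7]
orientation: [-3.129, 0.249, -0.018]
ft_force: [0.4, 0.6, 1.2]
width: 15.5
grasp_force: 0.0
t: 9.95
ee_pos: [489.7, -339.1, 273.4]
orientation: [3.07, 0.666, 0.0]
ft_force: [-0.8, -0.1, 1.4]
width: 70.2
grasp_force: 0.0
9.95 [ 489.73429007 -339.09357007  273.37406323] [-6.25492689e-01  2.95883625e-01  1.61547164e+00 -1.75774849e-04
  1.22966364e+00  5.18346455e-01] 70.19270098085161 24.46621357307634
```

View pics/v3.png

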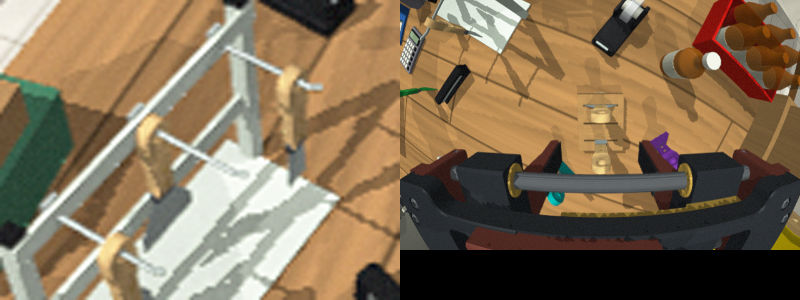

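The left half shows the hung scraper now right back at the crossbar, root at crop (150,120). The right half (wrist) shows the carton below: the wide scraper at (600,108) in line with the finger mid-plane, and the knife behind it at (600,160). I'll refine the scraper position by ray.

Run:
```python
from h import *
f=np.load("w3.npz");K,E,im,d=f["K"],f["E"],f["im"],f["d"]
H,S,V=masks(im);w=(H>8)&(H<25)&(S>60)&(V>120)&(d>0)
v,u=np.mgrid[:400,:640]
P=np.full((400,640,3),np.nan)
for a,b in np.argwhere(w&(abs(u-320)<60)&(v>140)&(v<300)):
    r,o=wray(b,a,K,E);c=E[:3,:3].T@r;P[a,b]=o+r*d[a,b]/c[2]
k,l,s,c=cv2.connectedComponentsWithStats((np.nan_to_num(P[...,2])>120).astype(np.uint8))
for i in range(1,k):
    if s[i,4]>20:
        q=P[l==i];t=q[q[:,2]>150];print(s[i],q.mean(0).round(1),"top",t.mean(0).round(1),cv2.minAreaRect(t[:,:2].astype(np.float32)),t[:,2].max())
```

```text
[304 174  34  23 717] [ 493.4 -338.9  159.5] top [ 492.2 -339.4  166.9] ((491.3877868652344, -339.55108642578125), (14.698974609375, 34.21759033203125), 24.251022338867188) 173.02592705610527
[307 245  30  33 878] [ 413.2 -376.4  153.8] top [ 411.3 -377.3  165.7] ((409.76226806640625, -378.1134948730469), (16.374540328979492, 32.762298583984375), 25.400772094726562) 172.91562196493362
```

```bash
python3 -m creep '{"delta_pos":[[0.001,0,0.03],[0,0,0.03],[0,0,0.03],[0,0,0.03],[0,0,0.025],[0,0,0.02],[0,0,0.011],[0,0,0]],"twist":[[0,0,0],[0,0,0],[0,0,0],[0,0,0],[0,0,0],[0,0,0],[0,0,0],[0,0,0]]}'
python3 -m creep '{"delta_pos":[[0,0,0],[0,0,0],[0,0,0],[0,0,0],[0,0,0],[0,0,0],[0,0,0],[0,0,0]],"twist":[[0,0,0],[0,0,0],[0,0,0],[0,0,0],[0,0,0],[0,0,0],[0,0,0],[0,0,0]]}' 0.25
```

```text
t: 10.72
ee_pos: [489.2, -337.5, 95.2]
orientation: [-3.069, -0.657, 0.004]
ft_force: [-0.3, 0.3, 0.4]
width: 70.3
grasp_force: 0.0
t: 11.38
ee_pos: [490.9, -338.7, 98.3]
orientation: [3.071, 0.66, 0.001]
ft_force: [0.2, 0.4, 4.4]
width: 33.9
grasp_force: 29.9
```

Gripped: width 33.9 mm, 30 N. Lift straight out, turn to the stand's yaw, and carry it to a point in front of the hook.

```bash
python3 -m creep '{"delta_pos":[[0,0,-0.012],[0,0,-0.02],[0,0,-0.03],[0,0,-0.03],[0,0,-0.03],[0,0,-0.03],[0,0,-0.03],[0,0,0],[0,0,0],[0,0,0],[0,0,0],[0,0,0],[0,0,0],[0,0,0]],"twist":[[0,0,0],[0,0,0],[0,0,0],[0,0,0],[0,0,0],[0,0,0],[0,0,0],[0,0,5.6],[0,0,5.6],[0,0,5.6],[0,0,5.6],[0,0,5.6],[0,0,5.4],[0,0,0]]}'
python3 -m creep '{"delta_pos":[[-0.0064,-0.0324,0],[-0.0064,-0.0324,0],[-0.0064,-0.0324,0],[-0.0064,-0.0324,0],[-0.0064,-0.0324,0],[-0.0064,-0.0324,0],[-0.0064,-0.0324,0],[-0.0064,-0.0324,0],[-0.0064,-0.0324,0],[-0.0064,-0.0324,0],[-0.0064,-0.0324,0],[-0.0064,-0.0324,0],[-0.0064,-0.0324,0],[-0.0064,-0.0324,0],[0,0,0],[0,0,0]],"twist":[[0,0,0],[0,0,0],[0,0,0],[0,0,0],[0,0,0],[0,0,0],[0,0,0],[0,0,0],[0,0,0],[0,0,0],[0,0,0],[0,0,0],[0,0,0],[0,0,0],[0,0,0],[0,0,0]]}'
cat >> h.py <<'E'
def held():
    o=get_obs();R=cv2.Rodrigues(np.array(o["orientation"]))[0];e=np.array(o["ee_pos"])
    h=e-R[:,2]*56.7;print(o["t"],"ee",st(e),e[2].round(1),"hole",st(h),h[2].round(1),"yaw %.1f"%np.degrees(np.arctan2(R[1,0],R[0,0])),"tilt",np.degrees(R[2]).round(1),"F",o["ft_force"].round(1),o["width"].round(1),o["grasp_force"])
E
python3 - <<'E'
from h import *
held()
for n in("side","scene"):
    im,d=get_image(n);np.savez(n+"4.npz",im=im,d=d);W=cloud(n,im,d);H,S,V=masks(im);x,y,z=W[...,0],W[...,1],W[...,2]
    m=(abs(x-473)<80)&(abs(y-124)<80)&(z>180)&(H>8)&(H<25)&(S>60)&(V>60);q=W[m];print(n,m.sum(),"z",np.percentile(q[:,2],[1,50,99]).round(),
     [(a,st(q[abs(q[:,2]-a)<8].mean(0)).tolist()) for a in range(250,365,15) if (abs(q[:,2]-a)<8).sum()>3])
E
```

```text
t: 12.55
ee_pos: [490.2, -338.2, 280.1]
orientation: [-3.131, 0.255, 0.001]
ft_force: [-0.1, 0.1, -0.6]
width: 33.6
grasp_force: 29.9
t: 13.88
ee_pos: [473.5, 125.0, 279.9]
orientation: [3.132, -0.24, -0.0]
ft_force: [0.0, -0.8, -1.5]
width: 33.8
grasp_force: 29.9Traceback (most recent call last):
  File "<stdin>", line 2, in <module>
  File "h.py", line 19, in held
    h=e-R[:,2]*56.7;print(o["t"],"ee",st(e),e[2].round(1),"hole",st(h),h[2].round(1),"yaw %.1f"%np.degrees(np.arctan2(R[1,0],R[0,0])),"tilt",np.degrees(R[2]).round(1),"F",o["ft_force"].round(1),o["width"].round(1),o["grasp_force"])
                                                                                                                                                                                                  ^^^^^^^^^^^^^^^^
AttributeError: 'float' object has no attribute 'round'
```

```bash
sed -i 's/o\["width"\].round(1)/round(o["width"],1)/' h.py
python3 - <<'E'
from h import *
held()
p=camera_params("wrist");im,d=get_image("wrist");np.savez("w4.npz",im=im,d=d,K=p["camera_matrix"],E=p["extrinsics"])
out=[]
for n,(cx,cy) in (("side",(300,205)),("scene",(345,150))):
    im2,d=get_image(n);np.savez(n+"4.npz",im=im2,d=d);W=cloud(n,im2,d);H,S,V=masks(im2);x,y,z=W[...,0],W[...,1],W[...,2]
    m=(abs(x-473)<70)&(abs(y-124)<70)&(z>180)&(H>8)&(H<25)&(S>60)&(V>60);q=W[m];print(n,m.sum(),"z",np.percentile(q[:,2],[1,50,99]).round(),
     [(a,st(q[abs(q[:,2]-a)<8].mean(0)).tolist()) for a in range(250,365,15) if (abs(q[:,2]-a)<8).sum()>3])
    out.append(cv2.resize(im2[cy-60:cy+60,cx-50:cx+50],(250,300),interpolation=cv2.INTER_CUBIC))
out.append(cv2.resize(im[20:260,180:440],(300,300)))
cv2.imwrite("pics/v4.png",np.hstack(out)[:,:,::-1])
E
```

```text
13.8833 ee [-164.5    0.3] 279.9 hole [-164.5    0.3] 336.6 yaw -8.8 tilt [ -0.    0.  -57.3] F [ 0.  -0.8 -1.5] 33.8 29.932659040268845
side 233 z [255. 323. 596.] [(250, [-169.3, 5.4]), (265, [-169.5, 3.3]), (280, [-169.7, 3.2]), (295, [-171.1, 1.2]), (310, [-173.0, -5.3]), (325, [-172.9, -3.1]), (340, [-174.4, -5.1]), (355, [-177.5, -3.5])]
scene 301 z [188. 315. 581.] [(250, [-159.8, -8.6]), (265, [-158.7, -6.7]), (280, [-159.0, -8.6]), (295, [-157.2, -5.5]), (310, [-156.3, -3.0]), (325, [-158.5, -3.3]), (340, [-157.9, -3.0]), (355, [-157.8, -5.7])]
```

View pics/v4.png

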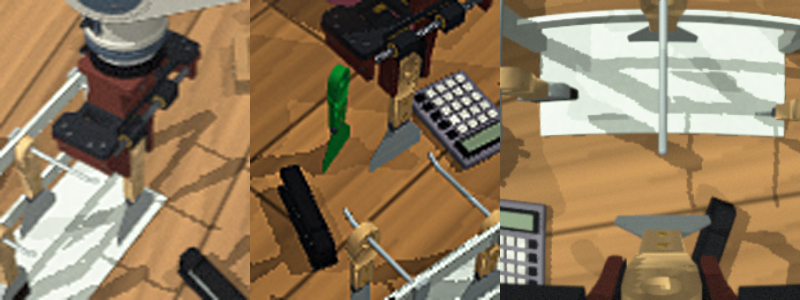

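The side and scene crops show the wide-bladed scraper held plumb between the fingers. The wrist crop shows its blade at (663,225) in line with the hook tip at (662,150). I'll tilt 15° to pass the bent hook end, and check the lateral offset by ray.

```bash
python3 -m creep '{"delta_pos":[[0,0,0],[0,0,0],[0,0,0],[0,0,0],[0,0,0]],"twist":[[0,-5,0],[0,-5,0],[0,-5,0],[0,0,0],[0,0,0]]}'
python3 - <<'E'
from h import *
f=np.load("w4.npz");K,E,im=f["K"],f["E"],f["im"]
for v,z in ((135,237),(125,231),(110,230),(90,230)):
    g=cv2.cvtColor(im,cv2.COLOR_RGB2GRAY)[v,300:340].astype(int);print(v,g.tolist());u=300+g.argmax();print(u,st(onz(u,v,z,K,E)))
print("tip",st(onz(320.4,140,237.5,K,E)))
held()
E
```

```text
t: 14.45
ee_pos: [474.7, 122.2, 278.9]
orientation: [-3.084, 0.249, 0.406]
ft_force: [0.3, 0.3, -1.1]
width: 33.6
grasp_force: 29.9
135 [132, 104, 94, 93, 94, 95, 89, 93, 89, 94, 96, 95, 90, 92, 92, 91, 99, 136, 185, 194, 189, 183, 171, 147, 112, 90, 94, 93, 91, 92, 91, 100, 98, 95, 99, 109, 137, 138, 138, 138]
319 [-107.9    0.6]
125 [178, 177, 177, 176, 177, 173, 170, 170, 175, 171, 172, 172, 172, 172, 188, 221, 220, 199, 185, 191, 190, 182, 168, 143, 137, 214, 232, 232, 234, 235, 235, 234, 235, 232, 234, 233, 237, 236, 235, 199]
336 [-100.1  -12.6]
110 [245, 246, 246, 246, 245, 245, 245, 245, 246, 247, 246, 245, 239, 218, 204, 206, 197, 186, 184, 200, 204, 188, 171, 141, 130, 175, 201, 200, 205, 202, 201, 199, 199, 201, 201, 199, 199, 196, 207, 238]
309 [-88.4   8.5]
90 [184, 182, 183, 184, 180, 183, 182, 186, 184, 184, 191, 202, 202, 207, 235, 246, 242, 224, 188, 201, 209, 197, 166, 141, 142, 209, 243, 245, 244, 243, 244, 245, 244, 245, 244, 244, 243, 244, 244, 244]
315 [-72.6   3.9]
tip [-111.7   -0.5]
14.45 ee [-162.9   -2.3] 278.9 hole [-148.3   -2.4] 333.6 yaw -9.3 tilt [-14.8   0.  -55.3] F [ 0.3  0.3 -1.1] 33.6 29.932153245645168
```

```bash
python3 -m creep '{"delta_pos":[[0.0111,-0.0004,0.0218],[0.0111,-0.0004,0.0218],[0.0111,-0.0004,0.0218],[0.0111,-0.0004,0.0217],[0,0,0],[0,0,0]],"twist":[[0,0,0],[0,0,0],[0,0,0],[0,0,0],[0,0,0],[0,0,0]]}'
python3 - <<'E'
from h import *
held()
out=[]
for n,(cx,cy) in (("side",(285,215)),("scene",(360,165))):
    im,d=get_image(n);np.savez(n+"5.npz",im=im,d=d)
    out.append(cv2.resize(im[cy-38:cy+37,cx-50:cx+50],(400,300),interpolation=cv2.INTER_CUBIC))
    W=cloud(n,im,d);H,S,V=masks(im);q=np.nan_to_num(W[...,:2]-root,nan=9e3);xs=q@XS;ys=q@YS;z=W[...,2]
    m=(xs>-170)&(xs<-100)&(abs(ys)<25)&(z>150)&(H>8)&(H<25)&(S>60)&(V>60)
    print(n,m.sum(),[(a,xs[m&(abs(z-a)<6)].mean().round(1),ys[m&(abs(z-a)<6)].mean().round(1)) for a in range(170,262,12) if (m&(abs(z-a)<6)).sum()>2],z[m].max())
cv2.imwrite("pics/v5.png",np.hstack(out)[:,:,::-1])
E
```

```text
t: 14.95
ee_pos: [493.1, 121.5, 184.0]
orientation: [-3.085, 0.247, 0.408]
ft_force: [0.6, 0.1, -1.3]
width: 34.0
grasp_force: 29.9
14.95 ee [-1.446e+02 -1.000e-01] 184.0 hole [-1.299e+02 -1.000e-01] 238.8 yaw -9.1 tilt [-14.9   0.  -55.3] F [ 0.6  0.1 -1.3] 34.0 29.932031146254303
side 266 [(170, np.float64(-154.9), np.float64(3.6)), (182, np.float64(-152.0), np.float64(3.4)), (194, np.float64(-149.3), np.float64(2.2)), (206, np.float64(-147.6), np.float64(1.9)), (218, np.float64(-144.4), np.float64(1.2)), (230, np.float64(-139.6), np.float64(-1.8)), (242, np.float64(-137.3), np.float64(-4.7)), (254, np.float64(-131.9), np.float64(1.4))] 422.79929380512533
scene 50 [(170, np.float64(-141.1), np.float64(-5.1)), (182, np.float64(-137.3), np.float64(-3.8)), (194, np.float64(-133.4), np.float64(-6.2)), (206, np.float64(-130.4), np.float64(-1.8))] 350.79491828230573
```

View pics/v5.png

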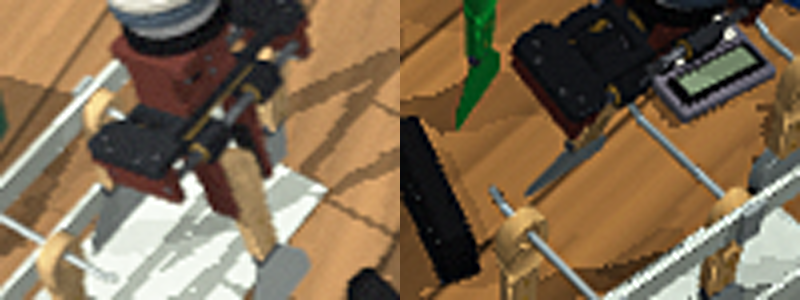

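The scene crop shows the hook end at (632,105), right at the handle's hole. Feed the hole over the tip, following the bend.

```bash
python3 -m creep '{"delta_pos":[[0.005,0.0002,-0.0004],[0.005,0.0002,-0.0004],[0.0035,0,-0.0004],[0.0035,0,-0.0004],[0,0,0],[0,0,0]],"twist":[[0,0,0],[0,0,0],[0,0,0],[0,0,0],[0,0,0],[0,0,0]]}'
python3 -c "
from h import *
held()"
```

```text
t: 15.55
ee_pos: [511.1, 118.9, 181.2]
orientation: [-3.084, 0.246, 0.406]
ft_force: [0.4, 0.5, -0.9]
width: 33.5
grasp_force: 29.9
15.55 ee [-1.265e+02  1.000e-01] 181.2 hole [-111.8    0. ] 235.9 yaw -9.1 tilt [-14.8   0.  -55.3] F [ 0.4  0.5 -0.9] 33.5 29.932178731569365
```

```bash
python3 -m creep '{"delta_pos":[[0.0036,0.0002,0],[0.0036,0.0002,0.0001],[0.0032,0,0.0004],[0.0032,0,0.0004],[0.0036,0,-0.0002],[0.0036,0,-0.0002],[0,0,0],[0,0,0]],"twist":[[0,0,0],[0,0,0],[0,0,0],[0,0,0],[0,0,0],[0,0,0],[0,0,0],[0,0,0]]}'
python3 -c "
from h import *
held()
im,d=get_image('wrist');im2,d2=get_image('scene');im3,_=get_image('side')
r=lambda a:cv2.resize(a,(266,266),interpolation=cv2.INTER_CUBIC)
cv2.imwrite('pics/v6.png',np.hstack([r(im[60:240,230:410]),r(im2[120:190,345:415]),r(im3[180:250,245:315])])[:,:,::-1])"
```

```text
t: 16.22
ee_pos: [530.6, 115.3, 175.2]
orientation: [-3.084, 0.246, 0.406]
ft_force: [-0.1, 1.1, -1.8]
width: 33.9
grasp_force: 29.9
16.2167 ee [-106.6   -0.4] 175.2 hole [-91.9  -0.4] 230.0 yaw -9.1 tilt [-14.8   0.  -55.3] F [-0.1  1.1 -1.8] 33.9 29.932135823100907
```

View pics/v6.png

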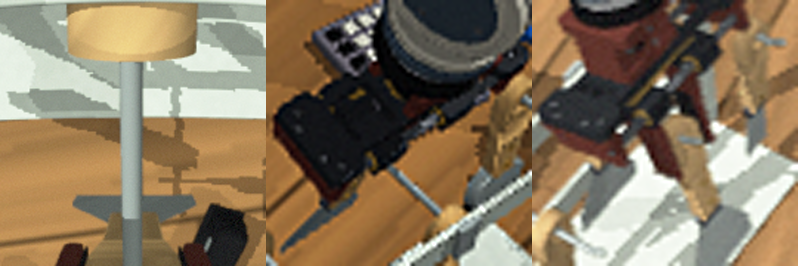

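The side crop shows the hook's end sticking out of the handle's front at (690,140). Force is near zero, so the wire is through the hole. Feed further on and level the tool.

```bash
python3 -m creep '{"delta_pos":[[0.005,0,-0.0013],[0.005,0,-0.0013],[0.005,0,-0.0013],[0.0043,0,-0.0013],[0.0048,0,-0.0009],[0.0049,0,-0.0006],[0.0049,0,-0.0004],[0.0049,0,-0.0001],[0.0049,0,0.0001],[0,0,0],[0,0,0]],"twist":[[0,0,0],[0,0,0],[0,0,0],[0,0,0],[0,3,0],[0,3,0],[0,3,0],[0,3,0],[0,3,0],[0,0,0],[0,0,0]]}'
python3 -c "
from h import *
held()"
```

```text
t: 17.28
ee_pos: [574.1, 108.4, 173.6]
orientation: [-3.132, 0.249, 0.002]
ft_force: [-0.8, 0.5, -0.6]
width: 33.8
grasp_force: 29.9
17.2833 ee [-62.6  -0.4] 173.6 hole [-62.5  -0.4] 230.3 yaw -9.1 tilt [ -0.1   0.  -57.3] F [-0.8  0.5 -0.6] 33.8 29.93240630867149
```

```bash
python3 -m creep '{"delta_pos":[[0.005,0,0],[0.005,0,0],[0,0,0.002],[0,0,0.002],[0,0,0.0015],[0,0,0],[0,0,0]],"twist":[[0,0,0],[0,0,0],[0,0,0],[0,0,0],[0,0,0],[0,0,0],[0,0,0]]}'
python3 -c "
from h import *
held()"
python3 -m creep '{"delta_pos":[[0,0,0],[0,0,0],[0,0,0],[0,0,0],[0,0,0],[0,0,0]],"twist":[[0,0,0],[0,0,0],[0,0,0],[0,0,0],[0,0,0],[0,0,0]]}' 0.6
```

```text
t: 17.87
ee_pos: [584.0, 106.7, 167.6]
orientation: [3.132, -0.25, -0.001]
ft_force: [-0.0, -0.2, -1.4]
width: 34.1
grasp_force: 29.9
17.8667 ee [-52.5  -0.5] 167.6 hole [-52.5  -0.5] 224.3 yaw -9.1 tilt [ -0.    0.  -57.3] F [-0.  -0.2 -1.4] 34.1 29.932363624320715
t: 18.37
ee_pos: [584.3, 106.7, 168.0]
orientation: [-3.132, 0.25, -0.0]
ft_force: [-0.7, -1.1, 0.3]
width: 52.6
grasp_force: 0.0
```

Released. Go straight up slowly, then back away and check.

```bash
python3 -m creep '{"delta_pos":[[0,0,-0.01],[0,0,-0.015],[0,0,-0.02],[0,0,-0.025],[0,0,-0.03],[0,0,-0.03],[-0.03,0,-0.02],[-0.03,0,-0.01],[-0.03,0,0],[-0.03,0,0],[-0.03,0,0],[-0.03,0,0],[0,0,0],[0,0,0],[0,0,0],[0,0,0],[0,0,0],[0,0,0]],"twist":[[0,0,0],[0,0,0],[0,0,0],[0,0,0],[0,0,0],[0,0,0],[0,0,0],[0,0,0],[0,0,0],[0,0,0],[0,0,0],[0,0,0],[0,0,0],[0,0,0],[0,0,0],[0,0,0],[0,0,0],[0,0,0]]}'
python3 - <<'E'
from h import *
out=[]
for n,(cx,cy) in (("side",(275,215)),("scene",(378,170))):
    im,d=get_image(n);out.append(cv2.resize(im[cy-45:cy+45,cx-60:cx+60],(400,300),interpolation=cv2.INTER_CUBIC))
    W=cloud(n,im,d);H,S,V=masks(im);q=np.nan_to_num(W[...,:2]-root,nan=9e3);xs=q@XS;ys=q@YS;z=W[...,2]
    m=(xs>-115)&(xs<12)&(z>140)&(z<246)&(H>8)&(H<25)&(S>60)&(V>60)
    for y in (-120,0,120):
        mm=m&(abs(ys-y)<30)&(z>225);print(n,y,mm.sum(),np.histogram(xs[mm],range(-110,20,10))[0],z[m&(abs(ys-y)<30)].max().round())
cv2.imwrite("pics/v7.png",np.hstack(out)[:,:,::-1])
E
```

```text
t: 19.87
ee_pos: [407.3, 135.1, 327.7]
orientation: [3.131, -0.251, -0.001]
ft_force: [1.0, 1.2, 0.3]
width: 52.6
grasp_force: 0.0
side -120 16 [ 0  0  3 10  1  0  1  1  0  0  0  0] 243.0
side 0 119 [ 0  0  0  0 16 32 11  0  0 27 29  4] 245.0
side 120 66 [ 0  0  0  1 50 14  1  0  0  0  0  0] 245.0
scene -120 77 [ 1  0 24 52  0  0  0  0  0  0  0  0] 244.0
scene 0 132 [ 1  1  2  2  2 35 40  0  2  6 38  3] 244.0
scene 120 73 [ 1  3  0  1 26 41  1  0  0  0  0  0] 243.0
```

View pics/v7.png

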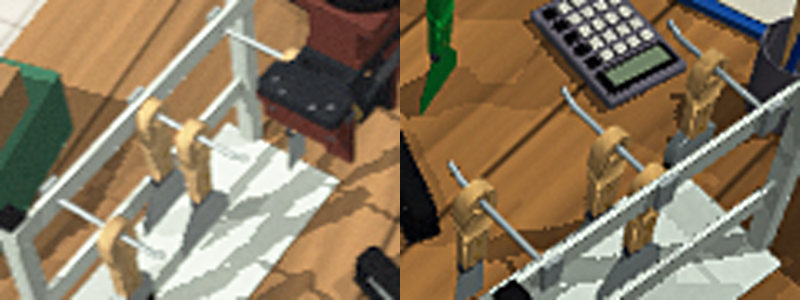

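Both wide scrapers hang on the middle hook: the first at the crossbar (150,130), the second in front of it (195,150). Knife and brush are unchanged, and the gripper is clear.

```bash
python3 -c "
from workcell import *
print(close_job())"
```

```text
the job is handed in; nothing more can be done
None
```

The hung scraper is slid right back against the crossbar and the carton's wide scraper hangs in front of it on the middle hook; the final check showed the neighbouring hung tools unmoved, and the job was handed in at about 20 s.

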